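# Stack spacer, washer and bushing on the alignment jig's leaning bolt

### The arm

A 6-joint arm with a two-finger parallel gripper is mounted at the origin on the work surface. World frame = base frame: x ahead of the robot, y to its left, z up, the work surface at z = 0. Lengths are in m, angles in rad, forces in N, time in s.
With the tool pointing down it reaches from about 0.325 to 0.85 m from the base axis. Payload 15.5 kg.
Tool frame: the origin (TCP) lies between the finger pads; the fingertips stand 14 mm ahead of it and the grasp point (between the pads) lies 5 mm behind it (ctrl.tip_reach is the z of the fingertips in the tool frame, in m); z points along the fingers, y is the line along which they close (so a half turn about z gives the same grasp; the last joint's range is limited). The gripper opens to 91 mm and grips with 3 to 60 N. Pads are 32 mm wide; open, the fingers measure 118 mm over their backs; the gripper's body (76 mm by 178 mm) begins 60 mm behind the grasp point.
Start: joints at [-1.226, 0.494, 1.345, -0, 1.302, -0.096], TCP at [0.267, -0.565, 0.228] pointing down, gripper open.
Joint ranges: [-2.91, 2.91], [-0.82, 2.16], [0.22, 2.67], [-1.22, 4.37], [0.12, 2.79], [-3.08, 3.08]. Speed limits (rad/s): [1.89, 1.89, 2.57, 3.01, 3.01, 3.01].

### API

Orientations are given as a rotation vector (axis times angle).
In Python, from plant import ctrl gives the robot as it stands. The module is installed in compiled form; this text tells all that it offers.
- The arm moves only by the tool step_arm, never from a script. Its argument "targets" is a list of rows, each a list of 3 entries, a list of its own where there are three numbers: the shift along the tool's x, y, z in m, then the turn about the tool's z in degrees, then the finger opening in m, from 0 to 0.0912. A call has exactly 5 rows; each row is the pose to reach, as a shift and turn from the pose commanded when the call began, along the tool's axes at that moment; what a row does not reach only later rows make up. A row lasts 1/10 s, in which the tool goes at most 50 mm and 8.59 degrees, less where a joint would pass 70% of its speed; a pose out of reach is approached as far as the arm can. A call with a gripper value outside its range is refused whole. The fingers move at their own pace and stop on an object; the grip force is fixed at half the most. Time passes only in rows, so rows that repeat a pose let the fingers close, or fill a call up. It gives the time, the measured TCP pose, the force, the opening and the grip force at its end, in the units of the state.
- ctrl.sense(): the state, without advancing time (a new reading comes with each control period).
- ctrl.camera(name): name is "side" or "top"; returns a dict with "frame" (400x640x3 uint8, red, green, blue), "mtx" (3x3 intrinsics, pixels), "world_from_camera" (4x4, takes a point from camera to world coordinates). Camera axes: x right, y up, looking along -z (the intrinsics and any distortion apply to the point x, -y, -z); pixel columns grow to the right and rows downward; lengths in m; the calibration is good to about 2 mm. A picture is of the moment at which its call begins. There is no depth.
- ctrl.close_job(): hands the job in; it is judged then, once.
The state is a dict: "time": time; "q": joint angles; "joint_vel": joint speeds; "tau": joint torques, N m; "ee_pos": TCP position; "tool_rot": TCP orientation; "wrist_force": force on the tool from outside, world axes, zero at the start; "torque": the same for the moment, N m; "finger_gap": opening from 0.0 (shut) to 1.0 (fully open); "finger_force": force on a finger pad.
Only numpy, scipy, OpenCV 4.12 (cv2) and the standard library are available. Lean on these libraries where they do the work, as an engineer would, in place of code of your own. Each camera call takes 0.05 s, during which the arm holds its last target. There are 200 camera calls.

### The job

Thread the three loose ring parts from the cork mat onto the jig's leaning bolt: first the tubular spacer, fully home against the bolt's shoulder, then the flat washer against it, then the flanged bushing with its flange against the washer. Leave the bolt leaning as it is set, and do not disturb the other things on the bench.

Things in the scene. Friction and masses are not known exactly. Their poses are not given: they have to be found in the camera images.
- spacer: Plain steel tube, 32 mm outside, 16 mm bore, 26 mm long, about 0.12 kg, standing on end on the mat. Origin: centre of its underside; z along its bore, up at the start.
- spacer_mid (a point): Middle of the spacer's bore, 13 mm up from its origin; same axes.
- washer: Flat thick steel washer, 44 mm outside, 16 mm bore, 8 mm thick, about 0.08 kg, lying flat on the mat. Origin: centre of its underside; z along its bore.
- washer_mid (a point): Middle of the washer's bore, 4 mm up from its origin; same axes.
- bushing: Flanged steel bushing: flange 36 mm outside and 6 mm thick below, sleeve 24 mm outside rising 14 mm above the flange (20 mm in all), 16 mm bore, about 0.06 kg, lying flange down. Origin: centre of the flange's free face, the underside; z along the bore, from flange to sleeve.
- jig: Grey steel alignment jig fixed on the surface plate: base 110 mm (x) by 100 mm (y) by 12 mm, two cheeks either side (outer faces 38 mm from the middle, pivot ends to 45 mm) reaching 66 mm up, pivot axis along its y 45 mm up. Origin: centre of its underside. Its bolt leans towards its own -x, roughly towards the robot.
- swivel (a joint): Lean of the bolt from vertical in rad, towards the jig's -x; 0.42 to 0.72 at the start; clamped stiff (6 N m to move).
- seat (a point): Centre of the bolt's shoulder face, 45 mm from the pivot axis along the bolt; z points along the bolt to its tip. The shoulder is a 38 mm disc, 10 mm thick. The steel bolt is 12 mm in diameter and stands 64 mm out of the shoulder; its last 7 mm taper to 5.6 mm.
- bolt_tip (a point): Tip of the bolt, 64 mm from the seat along its z.
- spacer_home (a point): Where the spacer's middle is when it is home: on the bolt's axis 13 mm from the seat.
- washer_home (a point): Where the washer's middle is when it is home: on the bolt's axis 30 mm from the seat.
- bushing_home (a point): Where the bushing's origin is when it is home: on the bolt's axis 34 mm from the seat.
- mat: Cork mat fixed on the surface plate, 170 mm (x) by 250 mm (y), 3 mm thick, origin under its centre; its top is 63 mm above the bench. The three parts, the nut, the spare bolt and the tin stand on it in two rows of three (about 85 mm apart), in any arrangement. The surface plate is dark iron with green sides, its top 60 mm above the bench, from 370 to 790 mm ahead of the robot and 370 mm to either side. Mat and jig stand left and right of its middle, either way round.
- nut: Bystander: hexagonal steel nut, 36 mm across flats (42 mm across corners), 16 mm thick, on the mat. Origin: centre of underside.
- spare_bolt: Bystander: spare bolt standing on its hexagonal head on the mat: head 30 mm across flats, 12 mm high, shank 16 mm, 48 mm tall in all. Origin: centre of underside.
- tin: Bystander: small round metal tin, 38 mm in diameter, 34 mm tall, on the mat. Origin: centre of underside.
- height_gauge: Bystander: height gauge standing at the middle of the plate's far half: base 80 mm by 54 mm by 26 mm, upright rule 22 mm by 8 mm reaching 226 mm up, with a 30 mm slide. Origin: centre of underside.
- screwdriver: Bystander lying on the bench at the left of the plate.
- brush: Bystander lying on the bench at the right of the plate.
- spanner: Bystander lying on the bench at the right of the plate.

How it is judged:
By the outcome, as a careful person would: the job done as asked, in the order asked, and still so for the second after the job is handed in, with the robot touching nothing.
It also fails if it takes over 72 s, if anything falls off the work surface, if the arm or the gripper's body presses on something with over 40 N, if the wrist force passes 120 N, or if a joint passes its speed limit or range.

## Working session

There is one attempt and no reset: what is moved stays moved. The work goes in short steps, Python scripts to look and compute and a tool call to move; the robot and the scene stay as the last step left them, time stands still between calls to the robot, and variables do not carry over. Pictures are saved under pics/ and viewed, at most 10 in all, crops included, and the job is handed in when it is done.

Besides the shell and the picture viewer there is one more tool, called by a JSON object that holds its "op" and its "data". step_arm: Moves the arm, as the interface text tells. Its arguments: {"type":"object","properties":{"targets":{"type":"array"}},"required":["targets"]}

```bash
mkdir -p pics; python3 - <<'E'
from plant import ctrl
import cv2,numpy as np
np.set_printoptions(precision=4,suppress=True)
print(ctrl.sense(),ctrl.tip_reach)
for n in("top","side"):
    c=ctrl.camera(n); cv2.imwrite(f"pics/{n}0.png",c["frame"][:,:,::-1]); print(n,c["mtx"],c["world_from_camera"],[k for k in c])
E
```

```text
{'time': 0.0, 'q': array([-1.2255,  0.4942,  1.3461,  0.    ,  1.3025, -0.0955]), 'joint_vel': array([ 0.0008, -0.0008, -0.0009, -0.0006,  0.0013, -0.0016]), 'tau': array([  0.0006, -87.8832, -38.1848,   0.0707,   0.0533,  -0.0001]), 'ee_pos': array([ 0.2666, -0.5649,  0.2273]), 'tool_rot': array([-3.0644, -0.6866,  0.0002]), 'wrist_force': array([-0.2151, -0.0941, -0.2896]), 'torque': array([ 0.033 ,  0.0321, -0.0227]), 'finger_force': 0.0, 'finger_gap': 0.9991825995872564} 0.014
top [[377.9962   0.     314.9231]
 [  0.     377.9962 205.3846]
 [  0.       0.       1.    ]] [[-0.0255  0.9789 -0.2025  0.2679]
 [-0.9997 -0.0263 -0.0011  0.0009]
 [-0.0064  0.2024  0.9793  1.4388]
 [ 0.      0.      0.      1.    ]] ['frame', 'mtx', 'world_from_camera']
side [[511.2195   0.     320.7132]
 [  0.     511.2195 206.0878]
 [  0.       0.       1.    ]] [[-0.9386  0.2548 -0.2326  0.1876]
 [-0.3446 -0.6593  0.6682  1.0015]
 [ 0.0169  0.7074  0.7066  1.1951]
 [ 0.      0.      0.      1.    ]] ['frame', 'mtx', 'world_from_camera']
```

View pics/top0.png

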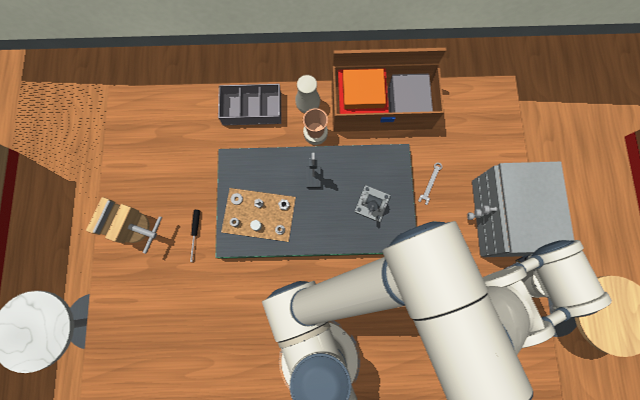

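View pics/side0.png

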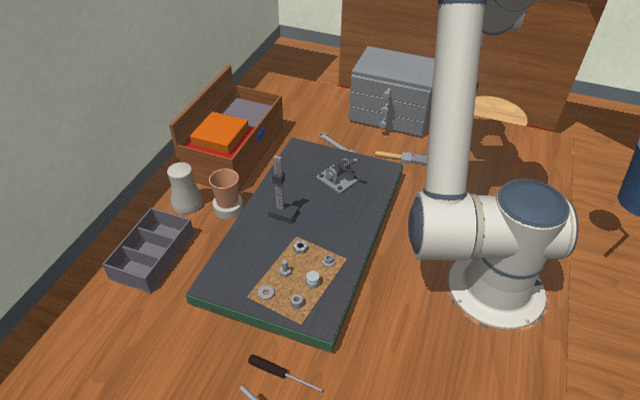

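```bash
python3 - <<'E'
import cv2,numpy as np
t=cv2.imread("pics/top0.png");s=cv2.imread("pics/side0.png")
def crop(im,c,r,w,h,k): return cv2.resize(im[r:r+h,c:c+w],(w*k,h*k),interpolation=cv2.INTER_CUBIC)
a=crop(t,215,183,100,75,4);b=crop(s,245,235,100,75,4)
c=crop(t,345,180,50,37,8);d=crop(s,312,148,50,37,8)
c=cv2.copyMakeBorder(c,0,4,0,0,0);d=cv2.copyMakeBorder(d,0,4,0,0,0)
cv2.imwrite("pics/q.png",np.vstack([np.hstack([a,b]),np.hstack([c,d])]))
E
```

```text
(no output)
```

View pics/q.png

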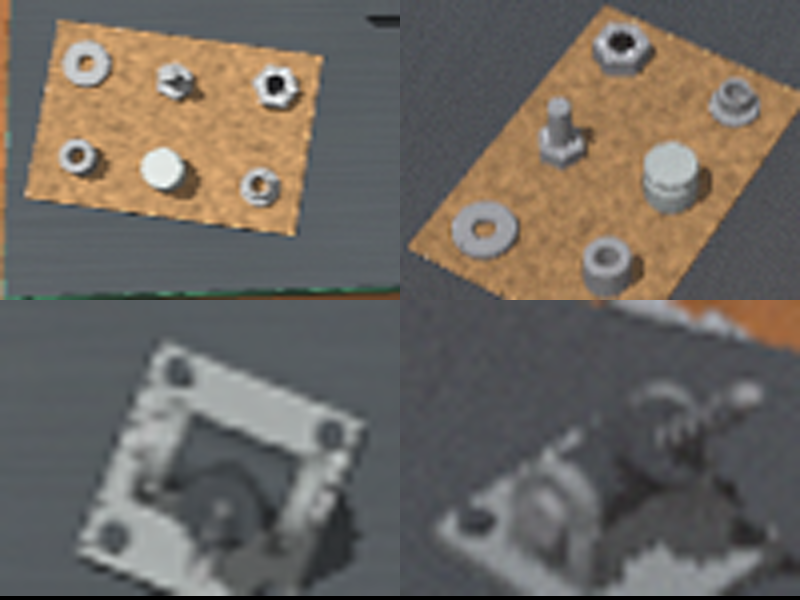

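```bash
cat > h.py <<'E'
import cv2,numpy as np
from scipy.optimize import least_squares
np.set_printoptions(precision=4,suppress=True)
M={"top":(377.9962,314.9231,205.3846,[[-0.0255,0.9789,-0.2025,0.2679],[-0.9997,-0.0263,-0.0011,0.0009],[-0.0064,0.2024,0.9793,1.4388]]),
"side":(511.2195,320.7132,206.0878,[[-0.9386,0.2548,-0.2326,0.1876],[-0.3446,-0.6593,0.6682,1.0015],[0.0169,0.7074,0.7066,1.1951]])}
def proj(n,P):
    f,cx,cy,T=M[n];T=np.array(T);c=(np.atleast_2d(P)-T[:,3])@T[:,:3]
    return np.c_[cx+f*c[:,0]/-c[:,2],cy-f*c[:,1]/-c[:,2]]
def ray(n,uv):
    f,cx,cy,T=M[n];T=np.array(T);uv=np.atleast_2d(uv).astype(float)
    d=np.c_[(uv[:,0]-cx)/f,-(uv[:,1]-cy)/f,-np.ones(len(uv))]
    return T[:,3],d@T[:,:3].T
def at_z(n,uv,z):
    o,d=ray(n,uv);return o+d*((z-o[2])/d[:,2])[:,None]
def tri(pairs):
    A=0;b=0
    for n,uv in pairs:
        o,d=ray(n,uv);d=d[0]/np.linalg.norm(d[0]);Q=np.eye(3)-np.outer(d,d);A=A+Q;b=b+Q@o
    return np.linalg.solve(A,b)
def crop(im,c,r,w,h,k): return cv2.resize(im[r:r+h,c:c+w],(w*k,h*k),interpolation=cv2.INTER_CUBIC)
E
python3 - <<'E'
from h import *
t=cv2.imread("pics/top0.png");s=cv2.imread("pics/side0.png")
# mat parts, top plane heights; crop px -> image px (minus 0.5 px convention small)
T=lambda x,y:(215+x/4-.375,183+y/4-.375); S=lambda x,y:(245+(x-400)/4-.375,235+y/4-.375)
for nm,z,a,b in(("washer",.071,T(86,64),S(485,229)),("spacer",.089,T(77,156),S(607,255)),("bushing",.083,T(260,185),S(737,94)),("tin",.097,T(162,168),S(671,158)),("nut",.079,T(275,87),S(622,42))):
    print(nm,at_z("top",a,z)[0],at_z("side",b,z)[0],tri([("top",a),("side",b)]))
c=crop(t,350,180,50,50,8);d=crop(s,314,146,50,50,8)
im=np.hstack([c,d]).astype(float);im=255*(np.clip(im/200,0,1))**.6
cv2.imwrite("pics/j.png",im.astype(np.uint8))
E
```

```text
washer [0.5842 0.2943 0.071 ] [0.5824 0.294  0.071 ] [0.5833 0.2941 0.0713]
spacer [0.4949 0.2972 0.089 ] [0.4939 0.2958 0.089 ] [0.4941 0.2968 0.0905]
bushing [0.4649 0.1323 0.083 ] [0.4615 0.1348 0.083 ] [0.4638 0.1324 0.08  ]
tin [0.4806 0.2189 0.097 ] [0.481  0.2135 0.097 ] [0.4795 0.2179 0.1031]
nut [0.556  0.1183 0.079 ] [0.5555 0.116  0.079 ] [0.5551 0.118  0.0815]
```

View pics/j.png

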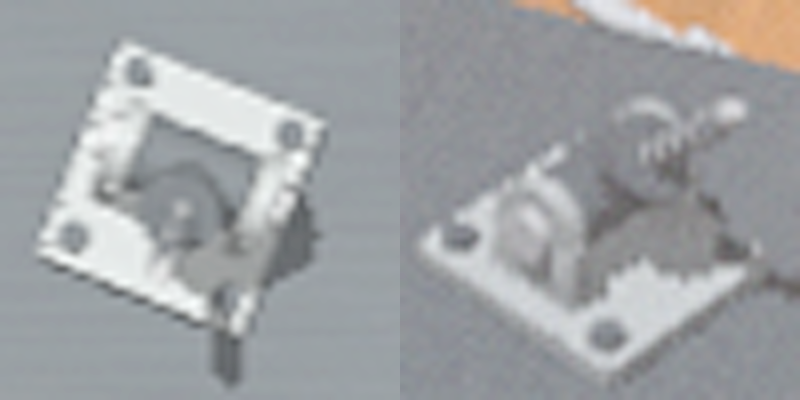

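```bash
cat > fit.py <<'E'
from h import *
T=lambda x,y:(350+x/8-.44,180+y/8-.44); S=lambda x,y:(314+(x-400)/8-.44,146+y/8-.44)
def jp(p,L):
    c,s=np.cos(p[2]),np.sin(p[2]);L=np.atleast_2d(L)
    return np.c_[p[0]+c*L[:,0]-s*L[:,1],p[1]+s*L[:,0]+c*L[:,1],.06+L[:,2]]
tc=[T(122,38),T(328,125),T(240,335),T(38,252)]; tl=[[.055,.05,.012],[.055,-.05,.012],[-.055,-.05,.012],[-.055,.05,.012]]
sc=[S(420,243),S(605,378)]; 
sl=[tl[0],tl[3]]
tip=lambda p,d=.109:jp(p,[-d*np.sin(p[3]),0,.045+d*np.cos(p[3])])
def res(p,full=True):
    r=[proj("top",jp(p,tl))-tc,proj("side",jp(p,sl))-sc,proj("side",tip(p))-[S(735,105)]]
    return np.vstack(r).ravel()
if __name__=="__main__":
    f=least_squares(res,[.53,-.17,-.3,.57]);p=f.x;print(p,"\n",f.fun.reshape(-1,2));print("tip",tip(p),"seat",tip(p,.045),"tip px",proj("top",tip(p)),"top crop",(proj("top",tip(p))-[349.56,179.56])*8)
E
python3 fit.py
```

```text
[ 0.5529 -0.2096 -0.4298  0.6829] 
 [[ 0.378   0.53  ]
 [-0.2744 -0.1167]
 [-0.0106  0.5929]
 [-0.157   0.4253]
 [-1.0348 -0.1868]
 [ 0.056  -0.6501]
 [-0.1459  0.0924]]
tip [[ 0.4904 -0.1809  0.1896]] seat [[ 0.5271 -0.1977  0.1399]] tip px [[369.7852 214.4038]] top crop [[161.8014 278.7508]]
```

```bash
python3 - <<'E'
from fit import *
p=least_squares(res,[.53,-.17,-.3,.57]).x
t=cv2.imread("pics/top0.png");s=cv2.imread("pics/side0.png")
out=[]
for n,im,c,r in(("top",t,356,193,),("side",s,330,148)):
    k=15;a=cv2.resize(im[r:r+26,c:c+26],None,fx=k,fy=k,interpolation=cv2.INTER_LANCZOS4)
    for d in(.045,.077,.109):
        q=(proj(n,tip(p,d))[0]-[c,r]+.5)*k; print(n,d,q)
        cv2.circle(a,tuple(int(v) for v in q),3,(0,0,255),-1)
    out.append(a)
cv2.imwrite("pics/o.png",np.clip(np.hstack(out)*1.3,0,255).astype(np.uint8))
E
```

```text
top 0.045 [248.8379 210.0803]
top 0.077 [231.9312 268.0386]
top 0.109 [214.2776 328.5577]
side 0.045 [230.1987 262.2972]
side 0.077 [307.1735 216.5284]
side 0.109 [386.8364 169.1612]
```

View pics/o.png

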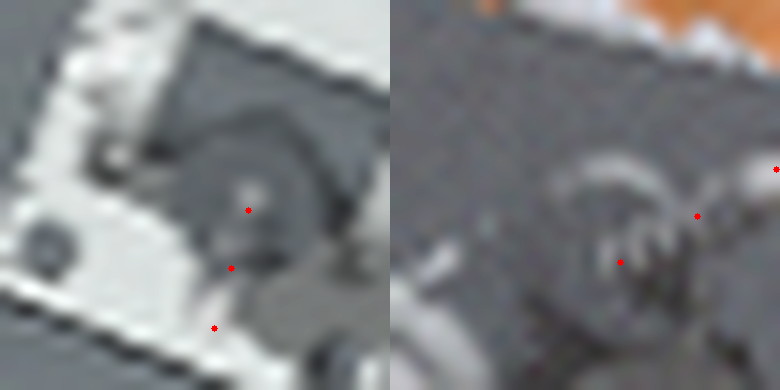

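{"op": "step_arm", "data": {"targets": [[[0.023,-0.027,0],5,0.06],[[0.046,-0.054,0],10,0.06],[[0.069,-0.082,0],15,0.06],[[0.092,-0.109,0],20,0.06],[[0.115,-0.136,0],25,0.06]]}}

```text
time: 0.6
ee_pos: [0.3127, -0.3916, 0.2277]
tool_rot: [-3.141, -0.001, 0.0]
wrist_force: [0.2, -0.1, -0.1]
finger_gap: 0.659
finger_force: 0.0
```

{"op": "step_arm", "data": {"targets": [[[0.009,-0.034,0],5,0.06],[[0.018,-0.069,0],10,0.06],[[0.028,-0.103,0],15,0.06],[[0.037,-0.138,0],20,0.06],[[0.046,-0.172,0],25,0.06]]}}

```text
time: 1.1
ee_pos: [0.3578, -0.2195, 0.2278]
tool_rot: [-3.067, 0.679, 0.0]
wrist_force: [-0.1, -0.7, 0.4]
finger_gap: 0.655
finger_force: 0.0
```

{"op": "step_arm", "data": {"targets": [[[-0.006,-0.035,0],0,0.06],[[-0.012,-0.07,0],0,0.06],[[-0.018,-0.105,0],0,0.06],[[-0.024,-0.14,0],0,0.06],[[-0.031,-0.176,0],0,0.06]]}}

```text
time: 1.6
ee_pos: [0.4035, -0.0468, 0.2279]
tool_rot: [3.069, -0.673, -0.0]
wrist_force: [0.4, -0.5, -0.3]
finger_gap: 0.659
finger_force: 0.0
```

{"op": "step_arm", "data": {"targets": [[[-0.006,-0.035,0],0,0.06],[[-0.012,-0.07,0.01],0,0.06],[[-0.018,-0.105,0.02],0,0.06],[[-0.024,-0.14,0.03],0,0.06],[[-0.031,-0.176,0.04],0,0.06]]}}

```text
time: 2.1
ee_pos: [0.449, 0.1261, 0.1874]
tool_rot: [3.069, -0.673, -0.0]
wrist_force: [0.6, -1.0, 0.4]
finger_gap: 0.663
finger_force: 0.0
```

```bash
cat >> h.py <<'E'
from scipy.spatial.transform import Rotation as R
def go(ctrl,target):
    s=ctrl.sense();Q=R.from_rotvec(s["tool_rot"]).as_matrix();d=np.array(target)-s["ee_pos"]
    print("t",round(s["time"],2),"ee",s["ee_pos"],"q",s["q"],"ytool deg",np.degrees(np.arctan2(Q[1,1],Q[0,1])),"F",s["wrist_force"],"gap",s["finger_gap"]*.0912,s["finger_force"]);print("shift",d@Q,"world",d)
E
python3 -c "
from h import *
from plant import ctrl
go(ctrl,[.4945,.2968,.086])"
```

```text
t 2.1 ee [0.449  0.1261 0.1874] q [ 0.1458  0.325   1.7759 -0.0001  1.0408  2.1485] ytool deg -114.74350976762445 F [ 0.6286 -1.0124  0.4486] gap 0.06045432812139353 0.0
shift [-0.0301 -0.1741  0.1014] world [ 0.0455  0.1707 -0.1014]
```

{"op": "step_arm", "data": {"targets": [[[-0.006,-0.035,0.005],0,0.055],[[-0.012,-0.07,0.012],0,0.055],[[-0.018,-0.105,0.02],0,0.055],[[-0.024,-0.14,0.03],0,0.055],[[-0.03,-0.174,0.03],0,0.055]]}}

```text
time: 2.6
ee_pos: [0.4939, 0.2965, 0.1564]
tool_rot: [3.067, -0.672, -0.003]
wrist_force: [0.2, -0.9, 0.2]
finger_gap: 0.604
finger_force: 0.0
```

{"op": "step_arm", "data": {"targets": [[[0,0,0.02],0,0.055],[[0,0,0.04],0,0.055],[[0,0,0.06],0,0.055],[[0,0,0.071],0,0.055],[[0,0,0.071],0,0.05]]}}

```text
time: 3.1
ee_pos: [0.4937, 0.2948, 0.0856]
tool_rot: [3.067, -0.673, -0.003]
wrist_force: [0.5, -0.8, 0.4]
finger_gap: 0.555
finger_force: 0.0
```

{"op": "step_arm", "data": {"targets": [[[0,0,0],0,0.04],[[0,0,0],0,0.02],[[0,0,0],0,0.02],[[0,0,0],0,0.02],[[0,0,0],0,0.02]]}}

```text
time: 3.6
ee_pos: [0.495, 0.2955, 0.0878]
tool_rot: [-3.068, 0.673, -0.002]
wrist_force: [-1.0, 0.2, 7.6]
finger_gap: 0.346
finger_force: 30.0
```

{"op": "step_arm", "data": {"targets": [[[0,0,-0.02],0,0.02],[[0,0,-0.05],0,0.02],[[0,0,-0.08],0,0.02],[[0,0,-0.11],0,0.02],[[0,0,-0.14],0,0.02]]}}

```text
time: 4.1
ee_pos: [0.4942, 0.2951, 0.2284]
tool_rot: [-3.069, 0.673, -0.0]
wrist_force: [0.1, 0.1, -2.0]
finger_gap: 0.343
finger_force: 30.0
```

```bash
python3 -c "
from h import *
from plant import ctrl
go(ctrl,[.49,-.18,.24])
out=[]
for n in('top','side'):
    f=ctrl.camera(n)['frame'][:,:,::-1].copy();cv2.imwrite(f'pics/{n}1.png',f)
    u=proj(n,ctrl.sense()['ee_pos'])[0];print(n,u);c,r=(u-[25,20]).astype(int)
    out.append(crop(f,max(c,0),max(r,0),50,50,8))
cv2.imwrite('pics/g1.png',np.hstack(out))
"
```

```text
t 4.1 ee [0.4942 0.2951 0.2284] q [0.4345 0.4235 1.4697 0.     1.2484 2.4372] ytool deg -114.74413559095625 F [ 0.0765  0.0776 -2.0019] gap 0.03127568639046048 29.99939843080938
shift [ 0.195   0.4332 -0.0116] world [-0.0042 -0.4751  0.0116]
top [224.6352 214.1389]
side [294.5224 263.8076]
```

View pics/g1.png

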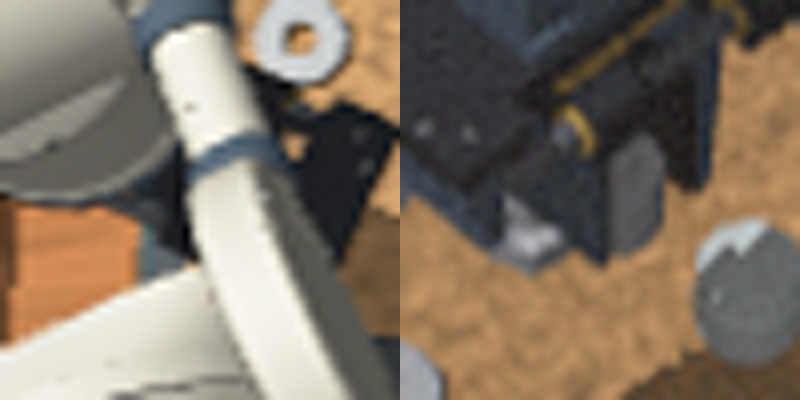

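```bash
python3 -c "
from h import *
e=np.array([.4942,.2951,.2284])
a=np.linspace(0,2*np.pi,60)
for n,o in(('side',(269,243)),):
  for x in(-.004,0,.004):
    c=e+x*np.array([.909,-.416,0])
    for z in(-.0236,.0024):
        P=np.c_[c[0]+.016*np.cos(a),c[1]+.016*np.sin(a),0*a+c[2]+z];q=(proj(n,P)-o+.44)*8
        print(x,z,'L',q[q[:,0].argmin()],'R',q[q[:,0].argmax()],'bottom',q[q[:,1].argmax()])
"
```

```text
-0.004 -0.0236 L [172.5183 233.7733] R [278.0448 230.8808] bottom [223.2195 273.621 ]
-0.004 0.0024 L [170.3094 180.107 ] R [277.4236 177.2349] bottom [221.7607 220.103 ]
0 -0.0236 L [163.5547 226.282 ] R [268.9257 223.4028] bottom [214.1005 266.0037]
0 0.0024 L [161.2148 172.5891] R [268.1686 169.7305] bottom [212.506  212.4568]
0.004 -0.0236 L [154.6194 218.8143] R [259.8352 215.9483] bottom [205.0104 258.4107]
0.004 0.0024 L [152.1493 165.0952] R [258.9433 162.25  ] bottom [203.2811 204.8352]
```

{"op": "step_arm", "data": {"targets": [[[0.018,0.04,0],0,0.02],[[0.036,0.08,0],0,0.02],[[0.054,0.12,0],0,0.02],[[0.072,0.16,0],0,0.02],[[0.09,0.2,0],0,0.02]]}}

```text
time: 4.7
ee_pos: [0.4918, 0.0743, 0.2264]
tool_rot: [3.069, -0.673, -0.001]
wrist_force: [1.4, -0.3, -1.3]
finger_gap: 0.344
finger_force: 30.0
```

{"op": "step_arm", "data": {"targets": [[[0.018,0.04,-0.004],0,0.02],[[0.036,0.08,-0.008],0,0.02],[[0.054,0.12,-0.01],0,0.02],[[0.072,0.16,-0.012],0,0.02],[[0.09,0.2,-0.012],0,0.02]]}}

```text
time: 5.2
ee_pos: [0.4899, -0.1451, 0.2387]
tool_rot: [-3.068, 0.673, 0.0]
wrist_force: [0.3, -0.2, -2.0]
finger_gap: 0.342
finger_force: 30.0
```

{"op": "step_arm", "data": {"targets": [[[0.006,0.01,0],0,0.02],[[0.012,0.02,0],0,0.02],[[0.018,0.032,0.005],0,0.02],[[0.018,0.032,0.011],0,0.02],[[0.018,0.032,0.011],0,0.02]]}}

```text
time: 5.7
ee_pos: [0.493, -0.1791, 0.2267]
tool_rot: [-3.068, 0.672, 0.003]
wrist_force: [0.3, 0.6, -1.5]
finger_gap: 0.339
finger_force: 30.0
```

```bash
python3 -c "
from fit import *
from plant import ctrl
p=least_squares(res,[.53,-.17,-.3,.57]).x
T=tip(p)[0]
go(ctrl,T+[.0027,-.0012,.0286])
out=[]
for n in('top','side'):
    f=ctrl.camera(n)['frame'][:,:,::-1].copy();cv2.imwrite(f'pics/{n}2.png',f)
    c,r=np.round(proj(n,T)[0]-[15,22]).astype(int);o=np.array([c,r]);print(n,o,'tip',(proj(n,T)-o+.5)*12)
    a=crop(f,c,r,33,40,12)
    e=ctrl.sense()['ee_pos'];w=np.linspace(0,2*np.pi,40)
    P=np.c_[e[0]+.016*np.cos(w),e[1]+.016*np.sin(w),0*w+e[2]-.0236]
    for q in (proj(n,P)-o+.5)*12: cv2.circle(a,tuple(int(v) for v in q),1,(0,255,0),-1)
    for d in(.045,.077,.109): cv2.circle(a,tuple(int(v) for v in (proj(n,tip(p,d))[0]-o+.5)*12),2,(0,0,255),-1)
    out.append(a)
cv2.imwrite('pics/g2.png',np.hstack(out))
"
```

```text
t 5.7 ee [ 0.493  -0.1791  0.2267] q [-0.4625  0.3551  1.5915  0.0002  1.197   1.5397] ytool deg -114.72293779485575 F [ 0.3113  0.5747 -1.518 ] gap 0.030961907521522825 29.99945478513837
shift [0.0014 0.0027 0.0086] world [ 0.0001 -0.003  -0.0086]
top [355 192] tip [[183.4221 274.8462]]
side [340 137] tip [[189.4691 267.3289]]
```

View pics/g2.png

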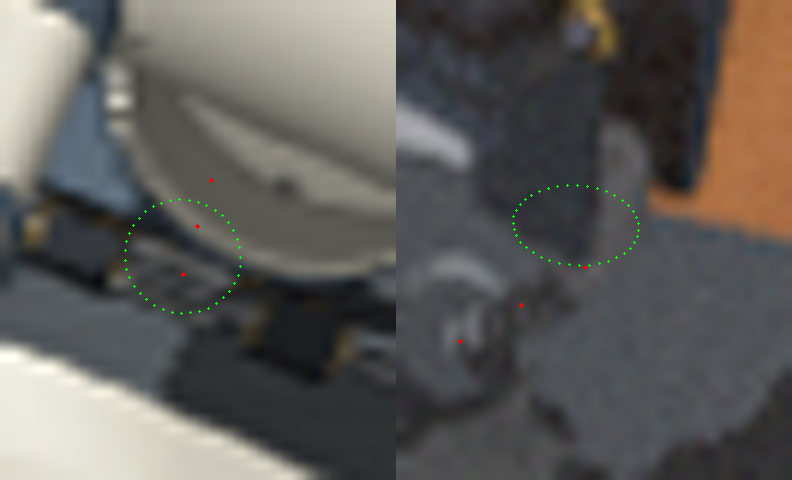

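{"op": "step_arm", "data": {"targets": [[[0.003,0.003,0],0,0.02],[[0.003,0.003,0.004],0,0.02],[[0.003,0.003,0.008],0,0.02],[[0.003,0.003,0.011],0,0.02],[[0.003,0.003,0.012],0,0.02]]}}

```text
time: 6.3
ee_pos: [0.4947, -0.1838, 0.2154]
tool_rot: [-3.069, 0.673, 0.001]
wrist_force: [-0.2, 1.0, -1.2]
finger_gap: 0.346
finger_force: 30.0
```

{"op": "step_arm", "data": {"targets": [[[0,0,0.001],0,0.02],[[0,0,0.0015],0,0.02],[[0,0,0.002],0,0.02],[[0,0,0.002],0,0.02],[[0,0,0.002],0,0.02]]}}

```text
time: 6.8
ee_pos: [0.495, -0.184, 0.214]
tool_rot: [3.069, -0.673, 0.0]
wrist_force: [-0.4, 0.4, -0.9]
finger_gap: 0.342
finger_force: 30.0
```

{"op": "step_arm", "data": {"targets": [[[0,0,0.0005],0,0.02],[[0,0,0.001],0,0.02],[[0,0,0.0015],0,0.02],[[0,0,0.002],0,0.02],[[0,0,0.002],0,0.02]]}}

```text
time: 7.3
ee_pos: [0.4949, -0.184, 0.2118]
tool_rot: [-3.069, 0.673, 0.0]
wrist_force: [-0.5, -0.9, -1.3]
finger_gap: 0.342
finger_force: 30.0
```

{"op": "step_arm", "data": {"targets": [[[0,0,0.0005],0,0.02],[[0,0,0.001],0,0.02],[[0,0,0.0015],0,0.02],[[0,0,0.002],0,0.02],[[0,0,0.002],0,0.02]]}}

```text
time: 7.8
ee_pos: [0.4949, -0.1839, 0.2098]
tool_rot: [-3.069, 0.673, 0.0]
wrist_force: [-0.0, 0.5, -1.4]
finger_gap: 0.344
finger_force: 30.0
```

{"op": "step_arm", "data": {"targets": [[[0,0,0.0005],0,0.02],[[0,0,0.001],0,0.02],[[0,0,0.0015],0,0.02],[[0,0,0.002],0,0.02],[[0,0,0.002],0,0.02]]}}

```text
time: 8.3
ee_pos: [0.495, -0.184, 0.2079]
tool_rot: [-3.069, 0.673, 0.0]
wrist_force: [0.9, -0.4, -1.1]
finger_gap: 0.338
finger_force: 30.0
```

{"op": "step_arm", "data": {"targets": [[[0,0,0.0005],0,0.02],[[0,0,0.001],0,0.02],[[0,0,0.0015],0,0.02],[[0,0,0.002],0,0.02],[[0,0,0.002],0,0.02]]}}

```text
time: 8.8
ee_pos: [0.495, -0.184, 0.2059]
tool_rot: [-3.069, 0.673, 0.0]
wrist_force: [0.6, 0.3, -1.4]
finger_gap: 0.344
finger_force: 30.0
```

{"op": "step_arm", "data": {"targets": [[[0,0,0.0005],0,0.02],[[0,0,0.001],0,0.02],[[0,0,0.0015],0,0.02],[[0,0,0.002],0,0.02],[[0,0,0.002],0,0.02]]}}

```text
time: 9.3
ee_pos: [0.4952, -0.1841, 0.2041]
tool_rot: [3.068, -0.673, 0.001]
wrist_force: [1.4, -2.0, 1.5]
finger_gap: 0.346
finger_force: 30.0
```

{"op": "step_arm", "data": {"targets": [[[0.0005,0,0.0005],0,0.02],[[0.001,0,0.001],0,0.02],[[0.0015,0,0.0015],0,0.02],[[0.002,0,0.002],0,0.02],[[0.002,0,0.002],0,0.02]]}}

```text
time: 9.8
ee_pos: [0.4964, -0.1846, 0.2022]
tool_rot: [-3.069, 0.673, 0.001]
wrist_force: [-3.9, 0.7, 9.9]
finger_gap: 0.34
finger_force: 30.0
```

{"op": "step_arm", "data": {"targets": [[[0,0,0.0005],0,0.02],[[0,0,0.001],0,0.02],[[0,0,0.0015],0,0.02],[[0,0,0.002],0,0.02],[[0,0,0.002],0,0.02]]}}

```text
time: 10.3
ee_pos: [0.4964, -0.1847, 0.2008]
tool_rot: [3.069, -0.673, -0.0]
wrist_force: [-7.2, 2.7, 21.4]
finger_gap: 0.348
finger_force: 30.0
```

{"op": "step_arm", "data": {"targets": [[[0,0,-0.001],0,0.02],[[0,0,-0.001],0,0.036],[[0,0,-0.001],0,0.042],[[0,0,-0.001],0,0.048],[[0,0,-0.001],0,0.052]]}}

```text
time: 10.8
ee_pos: [0.4967, -0.1847, 0.2007]
tool_rot: [-3.069, 0.673, 0.001]
wrist_force: [-0.2, -0.4, -0.6]
finger_gap: 0.561
finger_force: 0.0
```

{"op": "step_arm", "data": {"targets": [[[0,0,-0.02],0,0.052],[[0,0,-0.05],0,0.052],[[0.02,0,-0.08],0,0.052],[[0.06,0,-0.1],0,0.052],[[0.1,0,-0.1],0,0.052]]}}

```text
time: 11.3
ee_pos: [0.5896, -0.2276, 0.3046]
tool_rot: [3.067, -0.673, 0.008]
wrist_force: [0.7, -0.4, 0.3]
finger_gap: 0.57
finger_force: 0.0
```

```bash
python3 -c "
from fit import *
from plant import ctrl
p=least_squares(res,[.53,-.17,-.3,.57]).x
T=tip(p)[0]
go(ctrl,T)
out=[]
for n in('top','side'):
    f=ctrl.camera(n)['frame'][:,:,::-1].copy();cv2.imwrite(f'pics/{n}3.png',f)
    c,r=np.round(proj(n,T)[0]-[20,22]).astype(int)
    out.append(np.clip(crop(f,c,r,40,40,10)*1.2,0,255).astype(np.uint8))
cv2.imwrite('pics/g3.png',np.hstack(out))
"
```

```text
t 11.3 ee [ 0.5896 -0.2276  0.3046] q [-0.4628  0.4423  1.2206  0.      1.4734  1.5398] ytool deg -114.7437711938875 F [ 0.6593 -0.4195  0.3402] gap 0.05197425597557114 0.0
shift [-0.1103 -0.0009  0.1144] world [-0.0992  0.0467 -0.115 ]
```

View pics/g3.png

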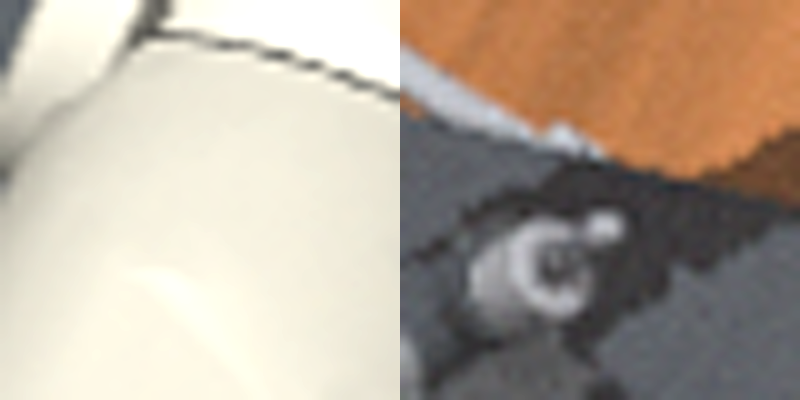

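{"op": "step_arm", "data": {"targets": [[[-0.015,-0.031,0],0,0.06],[[-0.03,-0.063,0],0,0.06],[[-0.045,-0.094,0],0,0.06],[[-0.06,-0.126,0],0,0.06],[[-0.075,-0.157,0],0,0.06]]}}

```text
time: 11.9
ee_pos: [0.5844, -0.0511, 0.3006]
tool_rot: [-3.069, 0.673, 0.001]
wrist_force: [1.1, -0.1, -0.5]
finger_gap: 0.655
finger_force: 0.0
```

{"op": "step_arm", "data": {"targets": [[[-0.015,-0.031,0],0,0.06],[[-0.03,-0.063,0],0,0.06],[[-0.045,-0.094,0],0,0.06],[[-0.06,-0.126,0],0,0.06],[[-0.075,-0.157,0],0,0.06]]}}

```text
time: 12.4
ee_pos: [0.582, 0.1227, 0.3006]
tool_rot: [3.068, -0.673, -0.001]
wrist_force: [0.7, 0.3, -0.5]
finger_gap: 0.655
finger_force: 0.0
```

{"op": "step_arm", "data": {"targets": [[[-0.015,-0.031,0.02],0,0.06],[[-0.03,-0.063,0.04],0,0.06],[[-0.045,-0.094,0.06],0,0.06],[[-0.06,-0.126,0.08],0,0.06],[[-0.074,-0.157,0.1],0,0.06]]}}

```text
time: 12.9
ee_pos: [0.5805, 0.2962, 0.1999]
tool_rot: [3.068, -0.673, -0.001]
wrist_force: [0.2, -0.2, 0.4]
finger_gap: 0.655
finger_force: 0.0
```

```bash
python3 -c "
from fit import *
from plant import ctrl
go(ctrl,[.5833,.2941,.079])
p=least_squares(res,[.53,-.17,-.3,.57]).x
out=[]
T=tip(p)[0]
for n in('top','side'):
    f=ctrl.camera(n)['frame'][:,:,::-1].copy();cv2.imwrite(f'pics/{n}4.png',f)
    c,r=np.round(proj(n,T)[0]-[20,22]).astype(int);a=crop(f,c,r,40,40,10)
    for d in(.071,.109): print(n,d,(proj(n,tip(p,d))[0]-[c,r]+.5)*10)
    out.append(a)
cv2.imwrite('pics/g4.png',np.clip(np.hstack(out)*1.2,0,255).astype(np.uint8))
"
```

```text
t 12.9 ee [0.5805 0.2962 0.1999] q [0.3802 0.5573 1.3085 0.0001 1.2765 2.3827] ytool deg -114.73536057919266 F [ 0.219  -0.1704  0.3558] gap 0.05974660733905224 0.0
shift [0.0035 0.0007 0.1209] world [ 0.0028 -0.0021 -0.1209]
top 0.071 [216.7711 181.3209]
top 0.109 [202.8518 229.0385]
side 0.071 [145.0267 260.1529]
side 0.109 [207.8909 222.7741]
```

View pics/g4.png

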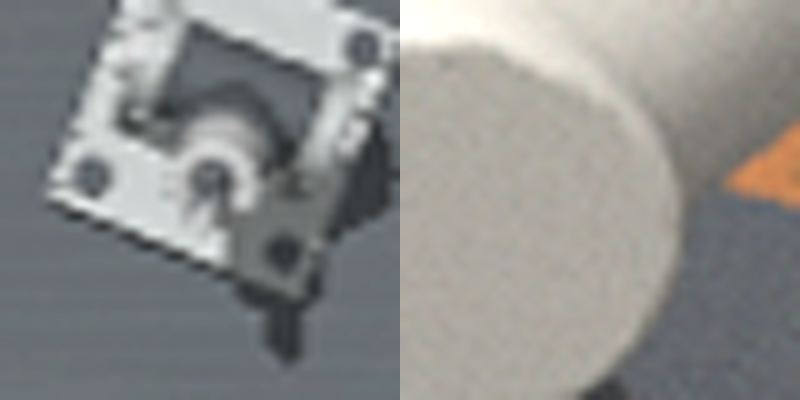

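{"op": "step_arm", "data": {"targets": [[[0.0035,0.001,0.03],0,0.06],[[0.0035,0.001,0.06],0,0.06],[[0.0035,0.001,0.09],0,0.06],[[0.0035,0.001,0.11],0,0.06],[[0.0035,0.001,0.12],0,0.06]]}}

```text
time: 13.5
ee_pos: [0.5829, 0.2916, 0.0792]
tool_rot: [3.067, -0.673, -0.004]
wrist_force: [-0.9, -0.8, 0.1]
finger_gap: 0.658
finger_force: 0.0
```

{"op": "step_arm", "data": {"targets": [[[0,0,0],0,0.05],[[0,0,0],0,0.035],[[0,0,0],0,0.035],[[0,0,0],0,0.035],[[0,0,0],0,0.035]]}}

```text
time: 14.0
ee_pos: [0.5847, 0.2927, 0.0821]
tool_rot: [-3.068, 0.673, -0.003]
wrist_force: [0.2, -0.7, 8.1]
finger_gap: 0.456
finger_force: 30.0
```

{"op": "step_arm", "data": {"targets": [[[0,0,-0.01],0,0.035],[[0,0,-0.03],0,0.035],[[0,0,-0.06],0,0.035],[[0,0,-0.09],0,0.035],[[0,0,-0.12],0,0.035]]}}

```text
time: 14.5
ee_pos: [0.5839, 0.2924, 0.203]
tool_rot: [-3.068, 0.673, -0.0]
wrist_force: [0.6, 0.2, -0.6]
finger_gap: 0.453
finger_force: 30.0
```

{"op": "step_arm", "data": {"targets": [[[0.018,0.04,0],0,0.035],[[0.036,0.08,0],0,0.035],[[0.054,0.12,0],0,0.035],[[0.072,0.16,-0.01],0,0.035],[[0.09,0.2,-0.02],0,0.035]]}}

```text
time: 15.0
ee_pos: [0.5816, 0.0716, 0.2219]
tool_rot: [-3.069, 0.673, -0.0]
wrist_force: [0.6, -0.1, -1.4]
finger_gap: 0.451
finger_force: 30.0
```

```bash
python3 -c "
from fit import *
from plant import ctrl
p=least_squares(res,[.53,-.17,-.3,.57]).x
T=tip(p)[0]
go(ctrl,T+[.0041,-.0019,.035])
n='side'
f=ctrl.camera(n)['frame'][:,:,::-1].copy();cv2.imwrite('pics/side5.png',f)
e=ctrl.sense()['ee_pos'];w=np.linspace(0,2*np.pi,60)
c,r=np.round(proj(n,e)[0]-[20,16]).astype(int);a=crop(f,c,r,40,40,12)
for z in(-.018,-.010):
  P=np.c_[e[0]+.022*np.cos(w),e[1]+.022*np.sin(w),0*w+e[2]+z]
  for q in (proj(n,P)-[c,r]+.5)*12: cv2.circle(a,tuple(int(v) for v in q),1,(0,255,0),-1)
cv2.imwrite('pics/g5.png',np.clip(a*1.3,0,255).astype(np.uint8))
"
```

```text
t 15.0 ee [0.5816 0.0716 0.2219] q [0.0205 0.4444 1.4526 0.     1.2444 2.0229] ytool deg -114.72813757591105 F [ 0.616  -0.0681 -1.3616] gap 0.04114809674392172 30.00061361817643
shift [ 0.0273  0.2675 -0.0027] world [-0.0871 -0.2544  0.0027]
```

{"op": "step_arm", "data": {"targets": [[[0.003,0.03,0],0,0.035],[[0.006,0.06,0],0,0.035],[[0.009,0.09,0],0,0.035],[[0.012,0.12,0],0,0.035],[[0.014,0.14,0],0,0.035]]}}

```text
time: 15.55
ee_pos: [0.5355, -0.0614, 0.2218]
tool_rot: [3.068, -0.674, 0.001]
wrist_force: [-0.3, 0.1, -1.3]
finger_gap: 0.455
finger_force: 30.0
```

{"op": "step_arm", "data": {"targets": [[[0.003,0.03,0],0,0.035],[[0.006,0.06,0],0,0.035],[[0.009,0.09,0],0,0.035],[[0.013,0.12,0],0,0.035],[[0.013,0.1275,0],0,0.035]]}}

```text
time: 16.05
ee_pos: [0.494, -0.1834, 0.2217]
tool_rot: [3.067, -0.676, 0.001]
wrist_force: [-0.6, 0.9, -0.9]
finger_gap: 0.455
finger_force: 30.0
```

```bash
python3 -c "
from fit import *
from plant import ctrl
p=least_squares(res,[.53,-.17,-.3,.57]).x
T=tip(p)[0]
go(ctrl,T+[.0045,-.0021,.020])
n='side'
f=ctrl.camera(n)['frame'][:,:,::-1].copy();cv2.imwrite('pics/side6.png',f)
e=ctrl.sense()['ee_pos'];w=np.linspace(0,2*np.pi,60)
c,r=np.round(proj(n,e)[0]-[20,16]).astype(int);b=crop(f,c,r,33,40,12)
for z in(-.018,-.010):
  P=np.c_[e[0]+.022*np.cos(w),e[1]+.022*np.sin(w),0*w+e[2]+z]
  for q in (proj(n,P)-[c,r]+.5)*12: cv2.circle(b,tuple(int(v) for v in q),1,(0,255,0),-1)
a=cv2.imread('pics/g5.png')[:,:396]
cv2.imwrite('pics/g6.png',np.hstack([a,np.clip(b*1.3,0,255).astype(np.uint8)]))
"
```

```text
t 16.05 ee [ 0.494  -0.1834  0.2217] q [-0.4684  0.3627  1.595  -0.0006  1.183   1.5364] ytool deg -114.85569913990885 F [-0.5663  0.8769 -0.9359] gap 0.04150788661556993 29.99960075947456
shift [ 0.0006 -0.0007  0.0121] world [ 0.0009  0.0004 -0.0121]
```

{"op": "step_arm", "data": {"targets": [[[0.0005,0,0.003],0,0.035],[[0.0005,0,0.006],0,0.035],[[0.0005,0,0.009],0,0.035],[[0.0005,0,0.011],0,0.035],[[0.0005,0,0.012],0,0.035]]}}

```text
time: 16.6
ee_pos: [0.4951, -0.1808, 0.2086]
tool_rot: [-3.069, 0.672, 0.001]
wrist_force: [1.2, 0.2, -1.2]
finger_gap: 0.456
finger_force: 30.0
```

{"op": "step_arm", "data": {"targets": [[[0,0,0.0005],0,0.035],[[0,0,0.001],0,0.035],[[0,0,0.0015],0,0.035],[[0,0,0.002],0,0.035],[[0,0,0.002],0,0.035]]}}

```text
time: 17.1
ee_pos: [0.4951, -0.1813, 0.2069]
tool_rot: [3.069, -0.673, -0.0]
wrist_force: [0.6, -0.1, -0.9]
finger_gap: 0.455
finger_force: 30.0
```

{"op": "step_arm", "data": {"targets": [[[0,0,0.0005],0,0.035],[[0,0,0.001],0,0.035],[[0,0,0.0015],0,0.035],[[0,0,0.002],0,0.035],[[0,0,0.002],0,0.035]]}}

```text
time: 17.6
ee_pos: [0.4951, -0.1813, 0.2048]
tool_rot: [-3.069, 0.673, 0.0]
wrist_force: [0.1, 0.3, -0.3]
finger_gap: 0.453
finger_force: 30.0
```

{"op": "step_arm", "data": {"targets": [[[0,0.001,0],0,0.035],[[0,0.002,0.0005],0,0.035],[[0,0.002,0.001],0,0.035],[[0,0.002,0.002],0,0.035],[[0,0.002,0.002],0,0.035]]}}

```text
time: 18.1
ee_pos: [0.4942, -0.1831, 0.2028]
tool_rot: [-3.069, 0.673, 0.0]
wrist_force: [-0.1, 0.5, -0.3]
finger_gap: 0.455
finger_force: 30.0
```

{"op": "step_arm", "data": {"targets": [[[0,0,0.0005],0,0.035],[[0,0,0.001],0,0.035],[[0,0,0.0015],0,0.035],[[0,0,0.002],0,0.035],[[0,0,0.002],0,0.035]]}}

```text
time: 18.6
ee_pos: [0.4943, -0.1831, 0.2009]
tool_rot: [-3.069, 0.673, -0.0]
wrist_force: [0.8, 0.1, -0.2]
finger_gap: 0.454
finger_force: 30.0
```

{"op": "step_arm", "data": {"targets": [[[0,0,0.0005],0,0.035],[[0,0,0.001],0,0.035],[[0,0,0.0015],0,0.035],[[0,0,0.002],0,0.035],[[0,0,0.002],0,0.035]]}}

```text
time: 19.1
ee_pos: [0.4946, -0.1833, 0.1991]
tool_rot: [3.068, -0.673, 0.001]
wrist_force: [2.4, -1.8, 3.0]
finger_gap: 0.456
finger_force: 30.0
```

{"op": "step_arm", "data": {"targets": [[[0.0005,0,0.0005],0,0.035],[[0.001,0,0.001],0,0.035],[[0.0015,0,0.0015],0,0.035],[[0.002,0,0.002],0,0.035],[[0.002,0,0.002],0,0.035]]}}

```text
time: 19.6
ee_pos: [0.496, -0.184, 0.1969]
tool_rot: [3.069, -0.673, -0.0]
wrist_force: [0.8, -2.2, 4.4]
finger_gap: 0.453
finger_force: 30.0
```

{"op": "step_arm", "data": {"targets": [[[0.0005,0,0.0005],0,0.035],[[0.001,0,0.001],0,0.035],[[0.0015,0,0.0015],0,0.035],[[0.0015,0,0.002],0,0.035],[[0.0015,0,0.002],0,0.035]]}}

```text
time: 20.1
ee_pos: [0.4968, -0.1844, 0.195]
tool_rot: [3.069, -0.673, -0.002]
wrist_force: [-3.7, -0.3, 9.9]
finger_gap: 0.457
finger_force: 30.0
```

{"op": "step_arm", "data": {"targets": [[[0,0,-0.0005],0,0.035],[[0,0,-0.0005],0,0.046],[[0,0,-0.0005],0,0.052],[[0,0,-0.0005],0,0.058],[[0,0,-0.0005],0,0.064]]}}

```text
time: 20.6
ee_pos: [0.4973, -0.1844, 0.1952]
tool_rot: [-3.068, 0.673, 0.001]
wrist_force: [0.7, 0.4, -0.2]
finger_gap: 0.683
finger_force: 0.0
```

{"op": "step_arm", "data": {"targets": [[[0,0,-0.01],0,0.066],[[0,0,-0.03],0,0.066],[[0,0,-0.05],0,0.06],[[0,-0.03,-0.05],0,0.06],[[0,-0.06,-0.05],0,0.06]]}}

```text
time: 21.1
ee_pos: [0.5231, -0.13, 0.2469]
tool_rot: [3.068, -0.676, 0.003]
wrist_force: [0.4, 0.2, -0.1]
finger_gap: 0.656
finger_force: 0.0
```

{"op": "step_arm", "data": {"targets": [[[-0.025,-0.035,0],0,0.055],[[-0.05,-0.07,0],0,0.055],[[-0.075,-0.105,0],0,0.055],[[-0.1,-0.14,0],0,0.055],[[-0.125,-0.175,0],0,0.055]]}}

```text
time: 21.6
ee_pos: [0.4818, 0.0828, 0.2463]
tool_rot: [-3.068, 0.673, -0.001]
wrist_force: [1.2, 1.0, 0.2]
finger_gap: 0.605
finger_force: 0.0
```

```bash
python3 -c "
from fit import *
from plant import ctrl
go(ctrl,[.4633,.1332,.086])
p=least_squares(res,[.53,-.17,-.3,.57]).x
w=np.linspace(0,2*np.pi,60)
# evaluate image support for washer at home vs not: brightness difference between frames before/after along bolt
for n,old in(('top','pics/top4.png'),('side','pics/side3.png')):
    f=ctrl.camera(n)['frame'][:,:,::-1].copy();cv2.imwrite(f'pics/{n}7.png',f)
    T=tip(p)[0];c,r=np.round(proj(n,T)[0]-[20,22]).astype(int)
    d=np.abs(f.astype(int)-cv2.imread(old)).sum(2)[r:r+40,c:c+40]
    m=d>90;ys,xs=np.nonzero(m);print(n,m.sum(),'centroid',xs.mean()+c if m.any() else 0,ys.mean()+r if m.any() else 0,'pred washer',proj(n,tip(p,.045+.034))[0])
"
```

```text
t 21.6 ee [0.4818 0.0828 0.2463] q [0.0479 0.282  1.6461 0.0001 1.2126 2.0507] ytool deg -114.75573160465126 F [1.2292 0.9826 0.1876] gap 0.05516219446292041 0.0
shift [-0.0381 -0.038   0.1602] world [-0.0185  0.0504 -0.1603]
top 63 centroid 374.7142857142857 215.5079365079365 pred washer [370.89   210.6163]
side 635 centroid 350.71023622047244 157.26929133858266 pred washer [350.3048 161.741 ]
```

```bash
python3 -c "
from fit import *
p=least_squares(res,[.53,-.17,-.3,.57]).x
g=lambda n:cv2.imread(n,0).astype(np.float32)
for n,fn,old in(('top','pics/top7.png','pics/top4.png'),('side','pics/side7.png','pics/side3.png')):
    A=g(fn);B=g(old)
    u=proj(n,tip(p,.079))[0].round().astype(int)
    print(n,u);print(np.hstack([A[u[1]-9:u[1]+10,u[0]-9:u[0]+10]/10,np.full((19,1),-1),B[u[1]-9:u[1]+10,u[0]-9:u[0]+10]/10]).astype(int).tolist().__str__().replace('], [','\n').replace(', ',' '))
"
```

```text
top [371 211]
[[8 9 10 7 5 6 6 7 8 8 8 7 7 6 6 8 9 9 9 -1 8 9 10 7 5 6 6 6 8 8 7 7 7 6 6 8 9 9 9
7 12 12 7 4 5 7 8 10 12 12 11 9 7 6 7 9 9 9 -1 7 12 11 6 4 5 7 8 10 11 11 10 8 7 6 7 9 9 8
6 6 8 9 9 8 9 13 15 15 15 15 12 8 7 6 7 8 8 -1 6 6 8 9 9 8 9 12 14 15 15 14 11 8 7 6 7 8 8
11 8 9 9 9 8 12 14 15 15 14 14 13 11 8 5 6 7 8 -1 11 8 9 9 9 8 11 14 15 15 14 14 13 11 8 5 6 7 8
18 18 14 9 10 15 18 17 17 17 17 17 15 12 9 5 4 5 11 -1 17 18 14 10 9 9 12 15 17 17 16 14 12 11 9 6 4 5 11
17 17 17 15 16 17 16 16 16 16 16 16 16 14 9 5 4 6 12 -1 17 17 17 18 14 12 16 16 16 16 16 17 14 10 8 5 4 6 11
17 17 17 16 16 16 16 16 16 16 16 16 16 16 12 6 4 8 11 -1 17 17 17 17 17 17 16 13 9 8 11 15 16 12 6 5 5 8 11
17 17 17 16 16 16 16 13 10 11 14 16 16 16 15 12 7 6 8 -1 17 17 17 17 16 16 14 9 9 9 7 13 16 12 7 8 7 6 8
17 17 16 15 16 16 13 8 7 7 8 14 16 16 16 11 6 6 9 -1 17 17 17 17 16 16 14 9 7 7 5 11 15 14 10 8 7 6 9
17 17 16 16 16 16 12 8 8 9 7 12 16 16 16 12 6 6 7 -1 17 17 17 17 15 15 15 11 8 9 7 13 17 13 9 8 6 6 7
17 17 15 15 16 16 14 12 13 11 7 13 16 16 16 13 8 8 9 -1 17 17 17 17 17 17 14 11 13 11 8 13 1
[... 1644 characters left out ...]
 15 11 7 8 7 7 7 5 5 4 5 5 4
5 4 5 4 5 4 4 3 4 3 4 4 4 3 3 3 3 3 4 -1 7 14 13 13 13 15 15 11 6 5 6 7 9 6 5 4 5 5 5
4 5 5 5 5 5 3 3 3 3 3 3 3 3 4 4 3 3 3 -1 6 13 13 12 12 13 15 12 10 7 9 9 9 6 4 4 5 5 4
4 5 4 5 5 4 5 4 4 3 4 3 3 3 4 3 3 4 3 -1 7 12 12 12 11 11 13 15 14 12 14 12 9 6 5 5 5 4 5
5 5 5 5 5 5 5 5 4 4 4 4 3 3 3 3 4 3 3 -1 7 8 10 10 10 10 10 12 14 14 14 13 8 5 4 4 4 4 6
5 5 4 4 5 4 5 5 5 4 3 3 3 4 4 4 3 3 3 -1 5 6 9 9 8 8 7 7 9 10 10 7 4 4 4 5 6 6 7
5 5 5 3 4 4 5 5 5 4 3 3 4 4 3 3 3 4 3 -1 5 6 6 8 8 7 7 6 6 7 5 4 4 4 4 6 8 8 8
5 5 4 3 4 4 4 4 3 3 4 3 3 3 4 3 3 3 3 -1 4 4 5 6 6 5 6 6 6 8 5 4 4 4 5 7 8 8 8
5 5 4 3 3 3 3 3 3 3 3 4 3 4 4 4 4 4 4 -1 4 4 4 3 5 6 6 7 7 7 5 4 5 6 8 8 8 8 8]]
```

{"op": "step_arm", "data": {"targets": [[[-0.019,-0.019,0.02],0,0.05],[[-0.038,-0.038,0.05],0,0.05],[[-0.038,-0.038,0.08],0,0.05],[[-0.038,-0.038,0.1],0,0.05],[[-0.038,-0.038,0.12],0,0.05]]}}

```text
time: 22.2
ee_pos: [0.4639, 0.1316, 0.125]
tool_rot: [-3.069, 0.673, -0.0]
wrist_force: [0.6, 0.7, -0.2]
finger_gap: 0.546
finger_force: 0.0
```

{"op": "step_arm", "data": {"targets": [[[0,0,0.015],0,0.05],[[0,0,0.03],0,0.05],[[0,0,0.04],0,0.05],[[0,0,0.04],0,0.04],[[0,0,0.04],0,0.03]]}}

```text
time: 22.7
ee_pos: [0.464, 0.1315, 0.0859]
tool_rot: [-3.069, 0.673, -0.0]
wrist_force: [-0.3, 0.7, 0.7]
finger_gap: 0.407
finger_force: 0.0
```

{"op": "step_arm", "data": {"targets": [[[0,0,0],0,0.015],[[0,0,0],0,0.015],[[0,0,0],0,0.015],[[0,0,0],0,0.015],[[0,0,0],0,0.015]]}}

```text
time: 23.2
ee_pos: [0.4641, 0.1316, 0.0861]
tool_rot: [-3.068, 0.673, -0.002]
wrist_force: [-1.1, -1.1, 9.0]
finger_gap: 0.245
finger_force: 30.0
```

{"op": "step_arm", "data": {"targets": [[[0,0,-0.02],0,0.015],[[0,0,-0.05],0,0.015],[[0,0,-0.08],0,0.015],[[0,0,-0.11],0,0.015],[[0,0,-0.142],0,0.015]]}}

```text
time: 23.7
ee_pos: [0.4633, 0.1316, 0.2288]
tool_rot: [3.069, -0.673, -0.0]
wrist_force: [0.5, -0.1, -0.3]
finger_gap: 0.245
finger_force: 30.0
```

{"op": "step_arm", "data": {"targets": [[[0.016,0.027,0],0,0.015],[[0.032,0.055,0],0,0.015],[[0.048,0.082,0],0,0.015],[[0.064,0.11,0],0,0.015],[[0.08,0.137,0],0,0.015]]}}

```text
time: 24.2
ee_pos: [0.4788, -0.0276, 0.2277]
tool_rot: [-3.069, 0.673, -0.001]
wrist_force: [0.5, 0.1, -0.6]
finger_gap: 0.243
finger_force: 30.0
```

{"op": "step_arm", "data": {"targets": [[[0.02,0.034,0],0,0.015],[[0.04,0.068,0],0,0.015],[[0.06,0.102,0],0,0.015],[[0.08,0.136,0],0,0.015],[[0.08,0.136,0],0,0.015]]}}

```text
time: 24.7
ee_pos: [0.4952, -0.1874, 0.2276]
tool_rot: [3.066, -0.678, 0.002]
wrist_force: [1.2, 0.1, 0.1]
finger_gap: 0.246
finger_force: 30.0
```

```bash
python3 -c "
from h import *
from plant import ctrl
go(ctrl,[.4948,-.1833,.211])"
```

```text
t 24.7 ee [ 0.4952 -0.1874  0.2276] q [-0.4741  0.3594  1.5816 -0.0009  1.1989  1.5321] ytool deg -114.92987838820326 F [1.2126 0.0528 0.1227] gap 0.02240433785987904 29.999109702184796
shift [-0.0021 -0.0036  0.0166] world [-0.0004  0.0041 -0.0166]
```

{"op": "step_arm", "data": {"targets": [[[0,0,0.002],0,0.015],[[0,0,0.005],0,0.015],[[0,0,0.008],0,0.015],[[0,0,0.01],0,0.015],[[0,0,0.01],0,0.015]]}}

```text
time: 25.2
ee_pos: [0.4946, -0.1826, 0.2171]
tool_rot: [-3.069, 0.672, 0.001]
wrist_force: [-1.4, -0.1, -0.2]
finger_gap: 0.247
finger_force: 30.0
```

```bash
python3 -c "
from h import *
from plant import ctrl
go(ctrl,[.4948,-.1833,.211])"
```

```text
t 25.2 ee [ 0.4946 -0.1826  0.2171] q [-0.4671  0.3689  1.5992  0.      1.1741  1.5347] ytool deg -114.69533214926018 F [-1.4345 -0.0799 -0.1994] gap 0.02256579345168693 29.999522930011153
shift [0.0005 0.0005 0.0061] world [ 0.0002 -0.0007 -0.0061]
```

{"op": "step_arm", "data": {"targets": [[[0.0005,0.0005,0.001],0,0.015],[[0.0005,0.0005,0.002],0,0.015],[[0.0005,0.0005,0.003],0,0.015],[[0.0005,0.0005,0.004],0,0.015],[[0.0005,0.0005,0.004],0,0.015]]}}

```text
time: 25.7
ee_pos: [0.4949, -0.184, 0.2133]
tool_rot: [-3.069, 0.673, 0.0]
wrist_force: [0.6, 0.2, -1.1]
finger_gap: 0.249
finger_force: 30.0
```

{"op": "step_arm", "data": {"targets": [[[0,0,0.0005],0,0.015],[[0,0,0.001],0,0.015],[[0,0,0.0015],0,0.015],[[0,0,0.002],0,0.015],[[0,0,0.002],0,0.015]]}}

```text
time: 26.2
ee_pos: [0.4949, -0.1839, 0.2113]
tool_rot: [-3.069, 0.673, 0.0]
wrist_force: [0.9, -0.9, 0.6]
finger_gap: 0.244
finger_force: 30.0
```

{"op": "step_arm", "data": {"targets": [[[0,0,0.0005],0,0.015],[[0,0,0.001],0,0.015],[[0,0,0.0015],0,0.015],[[0,0,0.002],0,0.015],[[0,0,0.002],0,0.015]]}}

```text
time: 26.7
ee_pos: [0.4949, -0.1839, 0.2093]
tool_rot: [-3.069, 0.673, 0.0]
wrist_force: [-0.0, -0.1, -0.9]
finger_gap: 0.241
finger_force: 30.0
```

{"op": "step_arm", "data": {"targets": [[[0,0,0.0005],0,0.015],[[0,0,0.001],0,0.015],[[0,0,0.0015],0,0.015],[[0,0,0.002],0,0.015],[[0,0,0.002],0,0.015]]}}

```text
time: 27.2
ee_pos: [0.4949, -0.1839, 0.2073]
tool_rot: [-3.069, 0.673, 0.0]
wrist_force: [-0.3, 0.9, -1.0]
finger_gap: 0.243
finger_force: 30.0
```

{"op": "step_arm", "data": {"targets": [[[0,0,0.0005],0,0.015],[[0,0,0.001],0,0.015],[[0,0,0.0015],0,0.015],[[0,0,0.002],0,0.015],[[0,0,0.002],0,0.015]]}}

```text
time: 27.7
ee_pos: [0.4949, -0.184, 0.2053]
tool_rot: [-3.069, 0.673, 0.0]
wrist_force: [-0.1, 1.1, 0.4]
finger_gap: 0.251
finger_force: 30.0
```

{"op": "step_arm", "data": {"targets": [[[0,0,0.0005],0,0.015],[[0,0,0.001],0,0.015],[[0,0,0.0015],0,0.015],[[0,0,0.002],0,0.015],[[0,0,0.002],0,0.015]]}}

```text
time: 28.2
ee_pos: [0.495, -0.184, 0.2034]
tool_rot: [-3.069, 0.673, 0.0]
wrist_force: [-0.6, 0.3, -1.2]
finger_gap: 0.245
finger_force: 30.0
```

{"op": "step_arm", "data": {"targets": [[[0,0,0.0005],0,0.015],[[0,0,0.001],0,0.015],[[0,0,0.0015],0,0.015],[[0,0,0.002],0,0.015],[[0,0,0.002],0,0.015]]}}

```text
time: 28.7
ee_pos: [0.4952, -0.1841, 0.2016]
tool_rot: [3.068, -0.673, 0.001]
wrist_force: [0.8, -0.5, 3.8]
finger_gap: 0.246
finger_force: 30.0
```

{"op": "step_arm", "data": {"targets": [[[0,0,0.0005],0,0.015],[[0,0,0.001],0,0.015],[[0,0,0.0015],0,0.015],[[0,0,0.002],0,0.015],[[0,0,0.002],0,0.015]]}}

```text
time: 29.2
ee_pos: [0.4954, -0.1842, 0.2]
tool_rot: [3.068, -0.673, 0.002]
wrist_force: [-1.1, 0.5, 11.5]
finger_gap: 0.249
finger_force: 30.0
```

{"op": "step_arm", "data": {"targets": [[[0,0,0],0,0.015],[[0,0,0],0,0.026],[[0,0,0],0,0.032],[[0,0,0],0,0.04],[[0,0,0],0,0.05]]}}

```text
time: 29.7
ee_pos: [0.4948, -0.1839, 0.1992]
tool_rot: [-3.069, 0.673, 0.001]
wrist_force: [0.4, 0.6, 0.3]
finger_gap: 0.498
finger_force: 0.0
```

{"op": "step_arm", "data": {"targets": [[[0,0,-0.01],0,0.05],[[0,0,-0.03],0,0.05],[[0,0,-0.05],0,0.05],[[0,-0.03,-0.05],0,0.05],[[0,-0.07,-0.05],0,0.05]]}}

```text
time: 30.2
ee_pos: [0.5247, -0.1209, 0.2509]
tool_rot: [3.067, -0.677, 0.003]
wrist_force: [0.1, -0.3, 0.0]
finger_gap: 0.547
finger_force: 0.0
```

{"op": "step_arm", "data": {"targets": [[[-0.02,-0.035,0],0,0.05],[[-0.04,-0.07,0],0,0.05],[[-0.06,-0.105,0],0,0.05],[[-0.08,-0.14,0],0,0.05],[[-0.1,-0.175,0],0,0.05]]}}

```text
time: 30.7
ee_pos: [0.5064, 0.082, 0.2502]
tool_rot: [-3.068, 0.673, -0.001]
wrist_force: [0.5, 0.4, -0.0]
finger_gap: 0.546
finger_force: 0.0
```

{"op": "step_arm", "data": {"targets": [[[-0.02,-0.035,0],0,0.05],[[-0.04,-0.07,0],0,0.05],[[-0.06,-0.105,0],0,0.05],[[-0.06,-0.12,0],0,0.05],[[-0.06,-0.12,0],0,0.05]]}}

```text
time: 31.2
ee_pos: [0.503, 0.2162, 0.25]
tool_rot: [-3.069, 0.669, -0.001]
wrist_force: [0.3, -0.3, 0.9]
finger_gap: 0.549
finger_force: 0.0
```

```bash
python3 -c "
from fit import *
from plant import ctrl
go(ctrl,[.4948,-.1833,.211])
p=least_squares(res,[.53,-.17,-.3,.57]).x;T=tip(p)[0]
out=[]
for n in('top','side'):
    f=ctrl.camera(n)['frame'][:,:,::-1].copy();cv2.imwrite(f'pics/{n}8.png',f)
    c,r=np.round(proj(n,T)[0]-[18,22]).astype(int)
    for d in(.099,.109): print(n,d,(proj(n,tip(p,d))[0]-[c,r]+.5)*12)
    out.append(np.clip(crop(f,c,r,33,33,12)*1.2,0,255).astype(np.uint8))
cv2.imwrite('pics/g8.png',np.hstack(out))
"
```

```text
t 31.2 ee [0.503  0.2162 0.25  ] q [0.2968 0.362  1.5084 0.0001 1.2701 2.297 ] ytool deg -114.60417328689279 F [ 0.3439 -0.3335  0.8937] gap 0.050113890317912184 0.0
shift [0.1589 0.3666 0.0388] world [-0.0082 -0.3995 -0.039 ]
top 0.099 [223.9021 259.4882]
top 0.109 [219.4221 274.8462]
side 0.099 [205.3156 279.3121]
side 0.109 [225.4691 267.3289]
```

View pics/g8.png

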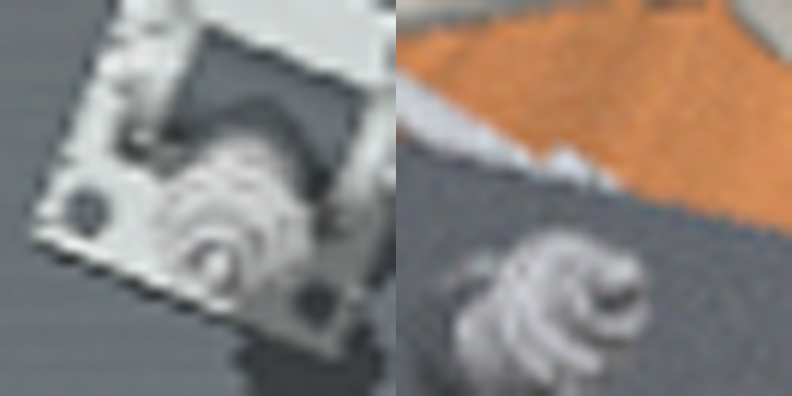

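```bash
python3 -c "
from fit import *
p=least_squares(res,[.53,-.17,-.3,.57]).x;T=tip(p)[0]
c,s=np.cos(p[2]),np.sin(p[2]);X=np.array([c,s,0]);Y=np.array([-s,c,0]);Z=(T-tip(p,.045)[0])/.064;A=np.cross(Y,Z)
w=np.linspace(0,2*np.pi,90)
G={n:cv2.imread(f'pics/{n}8.png',0).astype(np.float32) for n in('top','side')}
for n in G:
    o=np.round(proj(n,T)[0]-[18,22])
    for d in(0,.004,.008):
        C=tip(p,.099+d)[0]-.002*A
        ring=lambda r:proj(n,C+r*(np.outer(np.cos(w),A)+np.outer(np.sin(w),Y)))
        q=(ring(.012)-o+.5)*12+(0 if n=='top' else 1)*np.array([396,0])
        m=lambda r:cv2.remap(G[n],*[v.astype(np.float32)[None] for v in ring(r).T],cv2.INTER_LINEAR).mean()
        print(n,d,'x',q[:,0].min(),q[:,0].max(),'y',q[:,1].min(),q[:,1].max(),'ring bright r=10:',m(.010),'r=13.5:',m(.0135),'r=7:',m(.007))
"
```

```text
top 0 x 178.6852146288968 264.08017777474197 y 226.69609249849623 303.5931768329376 ring bright r=10: 137.2198 r=13.5: 135.33409 r=7: 121.55086
top 0.004 x 176.78246143216984 262.4033461052204 y 232.74195400760834 309.8049459117193 ring bright r=10: 134.4489 r=13.5: 127.67635 r=7: 121.973564
top 0.008 x 174.86924809334664 260.71725107142356 y 238.821261232035 316.05082410149964 ring bright r=10: 125.14593 r=13.5: 121.86123 r=7: 129.06323
side 0 x 565.3355667358651 645.3512791885364 y 241.378310061178 330.4766080531447 ring bright r=10: 126.75452 r=13.5: 113.74623 r=7: 119.08455
side 0.004 x 573.3188004802535 653.4545959741208 y 236.52536006452578 325.80473741366654 ring bright r=10: 115.95995 r=13.5: 110.9467 r=7: 111.85732
side 0.008 x 581.3369617760229 661.593128003421 y 231.6512797135681 321.1124702938869 ring bright r=10: 102.30368 r=13.5: 105.335144 r=7: 108.03708
```

```bash
python3 -c "
from plant import ctrl
print(ctrl.close_job())"
```

```text
the job is handed in; nothing more can be done
None
```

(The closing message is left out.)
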